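Open the dial lock of the standards box and present the shackle

ROBOT

A 6-joint arm with a two-finger parallel gripper is mounted at the origin on a cart in front of the work surface, level with it; the furniture and walls round the work are solid. World frame = base frame: x ahead of the robot, y to its left, z up, the work surface at z = 0. Lengths are in mm, angles in rad, forces in N, time in s.
With the tool pointing down it reaches from about 350 to 875 mm from the base axis. Payload 4.2 kg.
Tool frame: the origin (TCP) lies midway between the tips of the shut fingers; the grasp point (between the pads) lies 19 mm behind it (arm.grasp_offset is the distance from the TCP to the grasp point, in mm); z points along the fingers, y is the line along which they close (so a half turn about z gives the same grasp; the last joint's range is limited). The gripper opens to 85 mm and grips with 20 to 120 N. Pads are 22 mm wide; open, the fingers measure 114 mm over their backs; the gripper's body (76 mm by 85 mm) begins 54 mm behind the grasp point. The pads swing forward as they close: fully open they stand 13 mm farther back than shut.
Start: joints at [1.495, 0.385, 0.008, 0, -1.194, -0.259], TCP at [205.33, 590.287, 231.312] pointing down, gripper open.
Joint ranges: [-3.14, 3.14], [-1.21, 2.06], [-1.07, 1.41], [-3.16, 2.05], [-2.99, -0.16], [-3.1, 3.1]. Speed limits (rad/s): [2.79, 2.79, 3.14, 3.14, 3.14, 3.14].

INTERFACE

Orientations are given as a unit quaternion [x, y, z, w].
In Python, from bench import arm gives the robot as it stands. The module is installed in compiled form; this text tells all that it offers.
- The arm moves only by the tool servo_tool, never from a script. Its argument "increments" is a list of rows, each a list of 7 numbers: the opening, from 0 (shut) to 1 (fully open), then the shift along the tool's x, y, z in m, then the turn, a rotation vector about the tool's x, y, z in degrees. In form: [[grip, x, y, z, ax, ay, az], ...]. A call has 1 to 12 rows; each row is the pose to reach, as a shift and turn from the pose commanded when the call began, along the tool's axes at that moment; what a row does not reach only later rows make up. A row lasts 1/8 s, in which the tool goes at most 62.5 mm and 10.7 degrees, less where a joint would pass 70% of its speed; a pose out of reach is approached as far as the arm can. A call with a gripper value outside its range is refused whole. The fingers move at their own pace and stop on an object; the grip force is fixed at half the most. Time passes only in rows, so rows that repeat a pose let the fingers close. It gives the time, the measured TCP pose, the force, the opening and the grip force at its end, in the units of the state.
- arm.read_state(): the state, without advancing time (a new reading comes with each control period).
- arm.get_image(name): name is "scene" or "side" or "wrist"; returns a dict with "color" (400x640x3 uint8, red, green, blue), "fx", "fy", "cx", "cy" (pixels), "rvec" (rotation vector, rad) and "tvec" (3), from world to camera coordinates, as OpenCV has them; the wrist camera has in their place "hand_eye" (4x4, takes a point from camera to tool coordinates, whose origin is the TCP and whose axes are the flange's). Camera axes: x right, y down, z forward; pixel columns grow to the right and rows downward; lengths in mm; the calibration is good to about 2 mm. A picture is of the moment at which its call begins: read the wrist's pose just before it. There is no depth.
- arm.job_done(): hands the job in; it is judged then, once.
Trained networks look in the newest picture that a camera, given by its name, has taken for a name from the list of things; names that differ only in an ending like _2 or _b are one class to them, and where a whole thing is asked for, a point or a joint stands for the part that bears it (a point fixed in the world has none). Each returns a list of dicts, best first, with "p" (0 to 1); they miss things now and then, are a little off and sometimes report something else, mostly with a low value. They report only what shows in the picture. A call takes as long as a camera call. They do not tell look-alikes from the thing itself.
- arm.look_for(camera, thing): "box" ([centre column, centre row, width, height] in pixels, round what is visible of it).
- arm.spot_point(camera, thing): "centre" ([column, row] in pixels: a listed point, or the origin of a listed thing).
The state is a dict: "clock": time; "joints": joint angles; "joint_vel": joint speeds; "joint_efforts": joint torques, N m; "position": TCP position; "ee_rot": TCP orientation; "contact_force": force on the tool from outside, world axes, zero at the start; "wrist_torque": the same for the moment, N m; "gripper_width": finger opening in mm; "grasp_force": force on a finger pad.
Only numpy, scipy, OpenCV 4.12 (cv2) and the standard library are available. Lean on these libraries where they do the work, as an engineer would, in place of code of your own. Each camera call takes 0.05 s, during which the arm holds its last target. There are 200 camera calls.

TASK

Open the combination lock on the blue and grey box of weights: turn its dial to the yellow mark until it clicks into the notch there, then back to the green mark until it clicks, then pull the steel shackle straight up out of the lock. Present it to show that the lock is open: finish while still holding the shackle in the gripper, upright and still, above the lock it came out of, with its feet about 10 cm above the top of the box and the dial left at green. Leave the other things on the worktop where they are.

Things in the scene. Friction and masses are not known exactly. Their poses are not given: they have to be found in the camera images.
- standards_box: Fixed low box, blue sides, grey top, 200 x 240 x 80 mm (x, y, z). Origin at the centre of its underside on the worktop, z up, -x its front (towards the robot at yaw 0), +y its left. On its top, on the line x = -15 mm: the dial (axis at y = +55 mm) and the shackle (legs at y = -25 and -75 mm). A blue lid leaf, 4 mm high, covers the top at x > 32 mm.
- lock_dial (a joint): Dial angle, rad, positive counter-clockwise seen from above; stops at -1.0 and 1.0. At 0 the white pointer line on its skirt (and the red line on the knob) points to the box's +y, at +0.7 to the yellow mark, at -0.7 to the green. Starts between the notches, stays where it is left. Turns with 0.02 N m, over a ridge about 0.19 rad either side of each notch with 0.1 N m. One grasp reaches both.
- dial_knob (a point): Point on the dial's upright axis, 10 mm below the top of its round knurled knob: the height to grip. Knob 44 mm in diameter, 30 mm tall, its top 37 mm above the box's grey top. Below it is a black skirt, 60 mm in diameter, its upper face 20 mm below this point.
- yellow_mark (a point): Centre of the yellow mark on the dark ring round the dial, 38 mm from the dial's axis, the one nearer the box's front (-x). First notch: a spring plunger clicks in and centres the dial there.
- green_mark (a point): Centre of the green mark on the dark ring round the dial, 38 mm from the dial's axis, the one nearer the box's rear (+x). Second notch, with the same click. Only with the dial within about 0.12 rad of it does the shackle come out; else it stops after about 3 mm of lift. The short white ticks between the marks are only a scale.
- shackle: Loose U-shaped steel shackle, about 0.25 kg, round bar 14 mm thick, 94 mm tall, legs 50 mm apart between centres along its y. Origin midway between the undersides of its feet, z up along the legs. Seated, its axes are parallel to the box's, the feet are 44 mm deep in two round sockets 17 mm wide, and 50 mm stands out. One leg has a locking notch.
- shackle_crown (a point): Centre of the bar at the middle of the shackle's crown: 87 mm above its feet, 43 mm above the grey top when seated. The crown is straight for 26 mm along y here; pinch it from above across its 14 mm (along x). A flat hasp strap 20 mm wide and 8 mm high runs between the legs below.
- shackle_seat (a point): Point on the box's grey top, midway between the shackle's two sockets.
- sample_jar: white jar with green cap, 64 mm wide, 71 mm tall, loose; a bystander; origin at the centre of its underside
- weight_500: larger steel button weight, 38 mm wide, 58 mm tall, loose; a bystander; origin at the centre of its underside
- weight_200: smaller steel button weight, 29 mm wide, 44 mm tall, loose; a bystander; origin at the centre of its underside
- stopwatch: black round stopwatch, 66x60x19 mm, loose; a bystander; origin at the centre of its underside
Mind the look-alikes: they are no part of the job. What is shaped like the shackle but red is not meant.

How it is judged (in metres and radians):
On the way, in this order (a step that is already met when the one before it is completed fails the run):
1. the dial stands in the notch at the yellow mark (value of joint lock_dial between 0.58 and 0.82 rad), for 0.1 s.
2. then the dial stands in the notch at the green mark (value of joint lock_dial between -0.82 and -0.58 rad), for 0.2 s.
3. the shackle is drawn out of the lock by the gripper, its feet above the top of the box (height (world z) of shackle above 0.082 m and contact force between the fingers and shackle above 1 N).
At the end, for the whole second after the job is handed in: The shackle is held in the fingers (contact above 1 N), its feet at least 50 mm above the grey top of the box (z > 0.13 m), upright within 0.35 rad, within 100 mm sideways of its sockets, still (under 0.03 m/s) and touching nothing of the box; the dial is within 0.15 rad of the green mark (height (world z) of shackle above 0.13 m and contact force between the fingers and shackle above 1 N and angle between shackle's own z axis and vertical below 0.35 rad and horizontal distance between shackle and shackle_seat below 0.1 m and linear speed of shackle below 0.03 m/s and value of joint lock_dial between -0.85 and -0.55 rad and contact force between shackle and standards_box below 0.1 N); the arm keeps its last pose, push and grip.
It fails at once if one of the loose bystanders listed is pushed more than 40 mm from where it stood (distance of any of sample_jar, weight_500, weight_200, stopwatch from where it was at the start of the episode above 0.04 m).
It also fails if it takes over 48 s, if anything falls off the work surface, if the arm or the gripper's body presses on something with over 40 N, if the wrist force passes 120 N, or if a joint passes its speed limit or range.

## Working session

There is one attempt and no reset: what is moved stays moved. The work goes in short steps, Python scripts to look and compute and a tool call to move; the robot and the scene stay as the last step left them, time stands still between calls to the robot, and variables do not carry over. Pictures are saved under pics/ and viewed, at most 10 in all, crops included, and the job is handed in when it is done.

Besides the shell and the picture viewer there is one more tool, called after "Call:" by a JSON object that holds its "op" and its "data". servo_tool: Moves the arm, as the interface text tells. Its arguments: {"type":"object","properties":{"increments":{"type":"array","items":{"type":"array","items":{"type":"number"}}}},"required":["increments"]}

```bash
mkdir -p pics
cat > h.py <<'E'
import numpy as np,cv2,json
from scipy.spatial.transform import Rotation as R
from bench import arm
def cam(n):
    s=arm.read_state(); im=arm.get_image(n)
    K=np.array([[im['fx'],0,im['cx']],[0,im['fy'],im['cy']],[0,0,1.]])
    if 'hand_eye' in im:
        T=np.eye(4);T[:3,:3]=R.from_quat(s['ee_rot']).as_matrix();T[:3,3]=s['position']
        W=T@np.array(im['hand_eye']); Rc=W[:3,:3];c=W[:3,3]
    else:
        Rc=cv2.Rodrigues(np.array(im['rvec'],float))[0].T; c=-Rc@np.array(im['tvec'],float).ravel()
    return im['color'],K,Rc,c
def save(n,c): cv2.imwrite('pics/'+n,cv2.cvtColor(np.ascontiguousarray(c),cv2.COLOR_RGB2BGR))
def ray(C,px): 
    return C[2]@np.linalg.inv(C[1])@np.array([px[0],px[1],1.])
def onz(C,px,z):
    d=ray(C,px); return C[3]+d*(z-C[3][2])/d[2]
def proj(C,P):
    q=C[1]@(C[2].T@(np.array(P,float)-C[3])); return q[:2]/q[2]
def tri(Cs,pxs):
    A=np.zeros((3,3));b=np.zeros(3)
    for C,p in zip(Cs,pxs):
        d=ray(C,p);d/=np.linalg.norm(d);M=np.eye(3)-np.outer(d,d);A+=M;b+=M@C[3]
    return np.linalg.solve(A,b)
E
python3 - <<'E'
from h import *
np.set_printoptions(precision=1,suppress=True)
s=arm.read_state();print(s['clock'],s['position'],s['ee_rot'])
Z=dict(dial_knob=107,yellow_mark=80,green_mark=80,shackle_crown=123,shackle_seat=80,standards_box=0,sample_jar=0,weight_500=0,weight_200=0,stopwatch=0)
out=[]
for n in('scene','side'):
    C=cam(n);out.append(C[0])
    for t,z in Z.items():
        for r in arm.spot_point(n,t)[:3]: print(n,t,round(r['p'],2),np.array(r['centre']),onz(C,r['centre'],z))
save('a.png',out[0]);save('b.png',out[1])
E
```

```text
0.0 [205.1 589.8 230.2] [ 1.  -0.2 -0.   0. ]
scene dial_knob 0.71 [333.4 214.6] [477.  -71.3 107. ]
scene dial_knob 0.66 [324.3 175.2] [547.8  65.9 107. ]
scene dial_knob 0.65 [326.  174.1] [554.5  66.7 107. ]
scene yellow_mark 0.65 [313.5 180. ] [527.   91.4  80. ]
scene green_mark 0.61 [333.5 211.4] [499. -43.  80.]
scene shackle_crown 0.84 [376.3 241.6] [ 499.4 -216.9  123. ]
scene shackle_crown 0.58 [350.5 257.2] [ 418.5 -216.3  123. ]
scene shackle_crown 0.54 [302.3 245.4] [ 345.6 -118.   123. ]
scene shackle_seat 0.71 [340.5 207.8] [522.7 -43.9  80. ]
scene shackle_seat 0.58 [434.4 293.3] [ 532.8 -391.2   80. ]
scene standards_box 0.66 [335.  214.2] [540.1   2.6   0. ]
scene standards_box 0.35 [329.9 176. ] [626.9 143.8   0. ]
scene sample_jar 0.87 [281.4 144. ] [588.6 373.9   0. ]
scene weight_500 0.6 [406.7 286.6] [ 537.1 -307.5    0. ]
scene weight_500 0.44 [431.3 297.4] [ 565.  -367.7    0. ]
scene weight_200 0.6 [406.7 286.6] [ 537.1 -307.5    0. ]
scene weight_200 0.44 [431.3 297.4] [ 565.  -367.7    0. ]
scene stopwatch 0.56 [237.  171.5] [396.1 342.4   0. ]
side dial_k
[... 201 characters left out ...]
.6  80. ]
side shackle_crown 0.72 [358.4 230. ] [ 499.2 -253.1  123. ]
side shackle_crown 0.59 [284.5 217.3] [ 344.5 -162.5  123. ]
side shackle_crown 0.56 [319.4 232.2] [ 411.4 -247.   123. ]
side shackle_seat 0.92 [341.8 203.9] [519.8 -29.2  80. ]
side standards_box 0.9 [343.8 222.9] [537.7   5.8   0. ]
side sample_jar 0.56 [333.8 174.5] [597.8 385.3   0. ]
side weight_500 0.76 [379.7 285.1] [ 542.8 -299.     0. ]
side weight_500 0.73 [399.9 302.3] [ 565.6 -365.     0. ]
side weight_200 0.76 [379.7 285.1] [ 542.8 -299.     0. ]
side weight_200 0.73 [399.9 302.3] [ 565.6 -365.     0. ]
side stopwatch 0.6 [346.4 188.2] [611.2 251.6   0. ]
side stopwatch 0.45 [277.2 183.3] [378.6 337.5   0. ]
```

View pics/a.png

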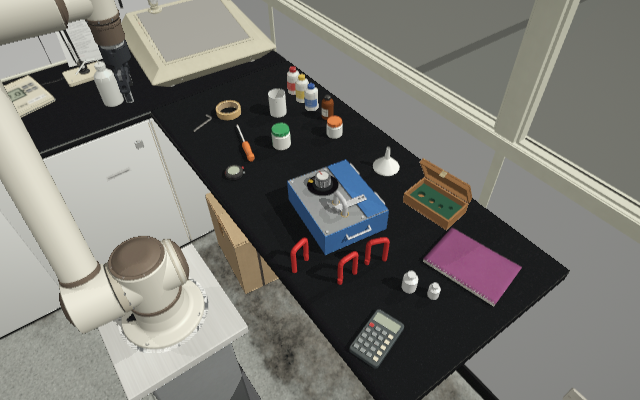

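View pics/b.png

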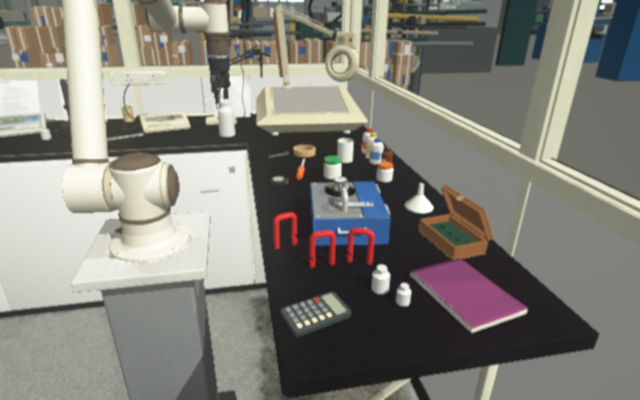

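The steel shackle is on the box at scene (345,204), beside the black dial at (321,180). Three red look-alikes stand in front of the box at scene (300,255), (348,267) and (377,250); they are not wanted. Next I'll move the wrist camera over the box.

Run:
```python
from h import *
np.set_printoptions(precision=4,suppress=True)
s=arm.read_state();M=R.from_quat(s['ee_rot']).as_matrix();print(s['ee_rot'],M)
im=arm.get_image('wrist');print(im['hand_eye'],im['fx'])
print(M.T@(np.array([470,15,360])-s['position']))
```

```text
[ 0.986  -0.1666 -0.     -0.    ] [[ 0.9445 -0.3286 -0.    ]
 [-0.3286 -0.9445  0.    ]
 [-0.     -0.     -1.    ]]
[[   0.0001   -0.9476   -0.3196   82.3699]
 [   1.        0.0001   -0.0001    1.0644]
 [   0.0002   -0.3196    0.9476 -142.4449]
 [   0.        0.        0.        1.    ]] 304.97764210098154
[ 439.0115  456.3678 -128.6981]
```

Call:
{"op": "servo_tool", "data": {"increments": [[1,0.046,0.043,-0.003,0,0,6.5],[1,0.092,0.085,-0.006,0,0,13],[1,0.138,0.128,-0.009,0,0,19.5],[1,0.184,0.171,-0.012,0,0,26],[1,0.23,0.213,-0.015,0,0,32.5],[1,0.276,0.256,-0.018,0,0,39],[1,0.323,0.298,-0.021,0,0,45.5],[1,0.369,0.341,-0.024,0,0,52],[1,0.415,0.384,-0.027,0,0,58.5],[1,0.461,0.426,-0.03,0,0,65],[1,0.507,0.469,-0.03,0,0,70.8],[1,0.507,0.469,-0.03,0,0,70.8]]}}

```text
clock: 2.65
position: [531.1, -22.7, 260.8]
ee_rot: [-0.705, 0.709, -0.0, -0.0]
contact_force: [0.7, 0.5, -0.1]
gripper_width: 85.3
grasp_force: 0.0
```

Run:
```python
from h import *
np.set_printoptions(precision=2,suppress=True)
s=arm.read_state();print(s['clock'],s['position'],s['joints'],R.from_quat(s['ee_rot']).as_matrix())
Z=dict(dial_knob=107,yellow_mark=80,green_mark=80,shackle_crown=123,shackle_seat=80,standards_box=0)
C=cam('wrist')
for t,z in Z.items():
    for r in arm.spot_point('wrist',t)[:3]: print(t,round(r['p'],2),np.array(r['centre']),onz(C,r['centre'],z))
save('w.png',C[0])
```

```text
2.65 [531.14 -22.66 260.83] [ 0.26  0.2  -0.17  0.   -1.19 -0.27] [[-0.01 -1.   -0.  ]
 [-1.    0.01 -0.  ]
 [ 0.    0.   -1.  ]]
dial_knob 0.94 [317.2 256.1] [536.06  60.43 107.  ]
yellow_mark 0.95 [334.1 268. ] [516.25  91.95  80.  ]
green_mark 0.94 [292.9 260.6] [565.79  81.47  80.  ]
shackle_crown 0.89 [500.1 114.2] [371.9  -89.41 123.  ]
shackle_crown 0.77 [335.  164.6] [518.11 -44.8  123.  ]
shackle_seat 0.95 [332.1 156.7] [519.36 -44.06  80.  ]
standards_box 0.71 [310.8 179.4] [545.52   2.31   0.  ]
```

View pics/w.png

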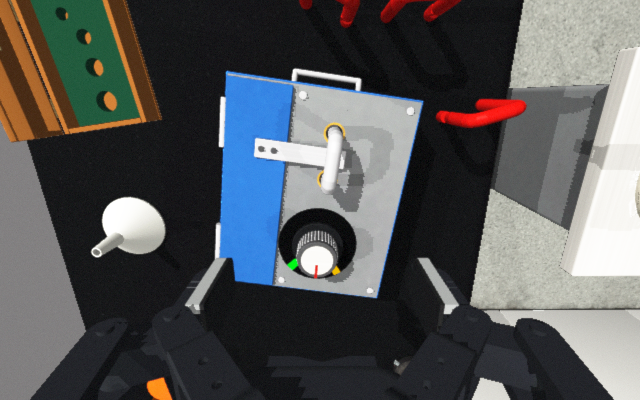

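The picture shows the steel shackle crown at (335,165), with legs at (333,130) and (324,180). The knob is at (317,256), with the green mark at (293,263) and the yellow mark at (336,270). The red look-alikes are clear of it at (345,10), (415,15) and (490,110).

Run:
```python
from h import *
np.set_printoptions(precision=2,suppress=True)
C=cam('wrist')
for a,b in (((422,102),(380,297)),((226,71),(422,102)),((291,85),(274,286))):
    d=onz(C,b,80)-onz(C,a,80);print(onz(C,a,80),onz(C,b,80),np.degrees(np.arctan2(d[1],d[0])))
c=C[0][110:310,220:420];save('crop.png',cv2.resize(c,(600,600),interpolation=cv2.INTER_CUBIC))
# triangulated
names=['dial_knob','shackle_seat','shackle_crown']
D=cam('side')
for n in names[:2]:
    p=arm.spot_point('wrist',n)[0]['centre'];q=arm.spot_point('side',n)
    if q: print(n,p,q[0],tri([C,D],[p,q[0]['centre']]))
```

```text
[427.95 -95.43  80.  ] [455.51 138.67  80.  ] 83.2870530236683
[ 623.74 -123.92   80.  ] [427.95 -95.43  80.  ] 171.71943297147774
[ 560.23 -111.2    80.  ] [588.15 122.87  80.  ] 83.19855740097078
dial_knob [313.9, 250.1] {'centre': [342.8, 177.3], 'p': 0.49} [538.68  46.21 128.31]
shackle_seat [329.6, 153.3] {'centre': [344.0, 207.5], 'p': 0.9} [521.81 -42.38  75.24]
```

View pics/crop.png

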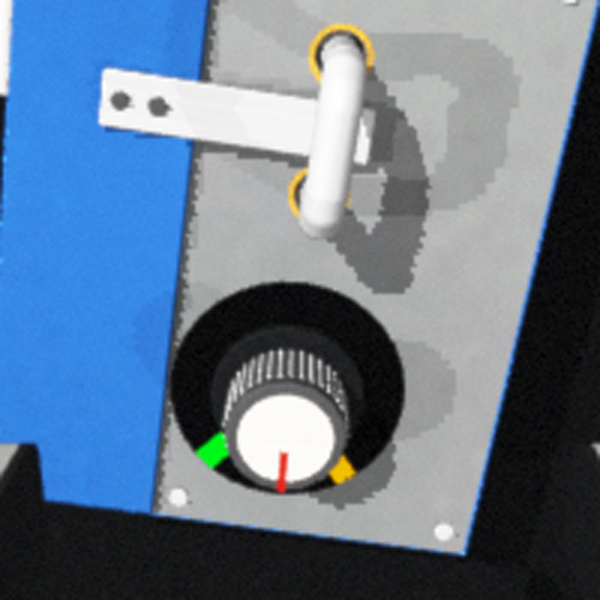

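```bash
cat > fit.py <<'E'
from h import *
from scipy.optimize import least_squares
np.set_printoptions(precision=2,suppress=True)
def loc(P,p):
    a=p[2];c,s=np.cos(a),np.sin(a);return np.array([p[0]+c*P[0]-s*P[1],p[1]+s*P[0]+c*P[1],P[2]])
L=dict(dial_knob=(-15,55,107),yellow_mark=(-15-38*np.sin(.7),55+38*np.cos(.7),80),green_mark=(-15+38*np.sin(.7),55+38*np.cos(.7),80),shackle_crown=(-15,-50,123),shackle_seat=(-15,-50,80))
def fit(obs):
    r=least_squares(lambda p:np.concatenate([proj(C,loc(P,p))-px for C,P,px in obs]),[540,5,-.13],loss='soft_l1',f_scale=2)
    return r.x,r.fun.reshape(-1,2)
E
python3 - <<'E'
from fit import *
s=arm.read_state();print(s['clock'],s['position'],np.abs(s['joint_vel']).max(),R.from_quat(s['ee_rot']).as_matrix())
C=cam('wrist');obs=[]
cr=lambda u,v:(220+u/3,110+v/3)
for t in L:
    q=[r for r in arm.spot_point('wrist',t) if np.linalg.norm(np.array(r['centre'])-(325,200))<90]
    if q: obs.append((C,L[t],q[0]['centre'])); print(t,q[0])
man=[((-100,120,80),cr(465,555)),((-15,55,117),cr(285,438)),((-15,55,82),cr(288,388)),((32,120,84),cr(152,513)),((-15,-75,80),cr(342,52))]
man=[(C,a,b) for a,b in man]
for o in(obs,man,obs+man):
    p,f=fit(o);print(p,f.ravel());print('dial',loc(L['dial_knob'],p),'sh',loc(L['shackle_crown'],p))
E
```

```text
3.3 [530.   -18.84 261.42] 0.00554947362528567 [[ 0. -1.  0.]
 [-1. -0.  0.]
 [-0. -0. -1.]]
dial_knob {'centre': [313.6, 252.4], 'p': 0.89}
yellow_mark {'centre': [331.4, 265.4], 'p': 0.92}
green_mark {'centre': [290.1, 260.1], 'p': 0.9}
shackle_crown {'centre': [332.1, 158.4], 'p': 0.7}
shackle_seat {'centre': [329.5, 154.3], 'p': 0.92}
[543.67   3.01  -0.16] [ 0.44 -0.38 -0.64 -0.13  0.53 -0.71 -0.82  3.04  0.55 -1.09]
dial [537.86  59.72 107.  ] sh [520.71 -43.87 123.  ]
[542.76   0.74  -0.15] [ 0.23 -0.17  0.26 -1.36 -0.17  0.49 -0.82  1.81  0.36 -0.21]
dial [536.32  57.38 107.  ] sh [520.32 -46.39 123.  ]
[543.25   1.78  -0.15] [ 1.31 -1.43  0.42 -1.2   1.5  -1.46 -0.82  1.51  0.55 -2.44 -0.39  0.62
 -0.29 -0.48 -0.66  1.31 -1.33  2.48 -0.01  0.86]
dial [536.91  58.44 107.  ] sh [520.72 -45.31 123.  ]
```

Call:
{"op": "servo_tool", "data": {"increments": [[1,-0.039,-0.004,0,0,0,4.5],[1,-0.077,-0.007,0.0,0,0,8.6],[1,-0.077,-0.007,0.05,0,0,8.6],[1,-0.077,-0.007,0.09,0,0,8.6],[1,-0.077,-0.007,0.09,0,0,8.6],[1,-0.077,-0.007,0.09,0,0,8.6]]}}

```text
clock: 4.35
position: [538.4, 57.9, 173.0]
ee_rot: [-0.652, 0.758, -0.001, 0.001]
contact_force: [0.3, -0.2, 0.4]
gripper_width: 85.5
grasp_force: 0.0
```

Run:
```python
from fit import *
s=arm.read_state();print(s['clock'],s['position'],s['contact_force'],R.from_quat(s['ee_rot']).as_euler('ZYX',degrees=True))
C=cam('wrist');obs=[]
for t in L:
    q=arm.spot_point('wrist',t)[:2]
    for r in q: print(t,r,onz(C,r['centre'],L[t][2]))
save('w2.png',C[0])
```

```text
4.35 [538.36  57.85 173.02] [ 0.28 -0.24  0.37] [ -98.56    0.03 -179.84]
dial_knob {'centre': [323.0, 215.5], 'p': 0.58} [537.47  58.28 107.  ]
yellow_mark {'centre': [354.1, 236.2], 'p': 0.82} [515.64  91.63  80.  ]
green_mark {'centre': [292.4, 233.9], 'p': 0.83} [567.14  81.77  80.  ]
shackle_crown {'centre': [326.6, 56.1], 'p': 0.93} [519.99 -45.32 123.  ]
shackle_seat {'centre': [325.1, 67.7], 'p': 0.85} [520.87 -42.7   80.  ]
```

View pics/w2.png

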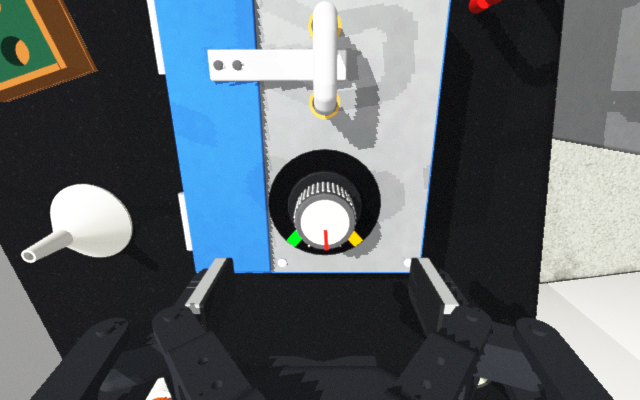

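The fingers straddle the knob, which is at (324,218), and the red line at (326,240) reads about 0.05 rad. Next I descend and grip.

Call:
{"op": "servo_tool", "data": {"increments": [[1,0,-0.001,0.042,0,0,0],[1,0,-0.001,0.084,0,0,0],[1,0,-0.001,0.084,0,0,0],[0,0,-0.001,0.084,0,0,0],[0,0,-0.001,0.084,0,0,0],[0,0,-0.001,0.084,0,0,0],[0,0,-0.001,0.084,0,0,0],[0,0,-0.001,0.084,0,0,0]]}}

```text
clock: 5.65
position: [536.5, 57.6, 89.3]
ee_rot: [-0.652, 0.758, 0.001, -0.001]
contact_force: [-7.2, 1.4, 8.1]
gripper_width: 42.7
grasp_force: 60.1
```

Call:
{"op": "servo_tool", "data": {"increments": [[0,0,0,0,0,0,-9],[0,0,0,0,0,0,-18],[0,0,0,0,0,0,-27],[0,0,0,0,0,0,-34],[0,0,0,0,0,0,-38],[0,0,0,0,0,0,-38],[0,0,0,0,0,0,-38],[0,0,0,0,0,0,-38]]}}

```text
clock: 6.65
position: [538.4, 58.0, 89.3]
ee_rot: [0.863, -0.505, 0.001, -0.001]
contact_force: [-3.1, 1.5, 6.9]
gripper_width: 42.7
grasp_force: 60.2
```

Run:
```python
from fit import *
s=arm.read_state();print(s['clock'],s['position'],s['contact_force'],s['wrist_torque'],R.from_quat(s['ee_rot']).as_euler('ZYX',degrees=True))
C=cam('wrist')
for k in('yellow_mark','green_mark'): print(arm.spot_point('wrist',k)[:1])
save('w3.png',cv2.resize(C[0][100:300,220:420],(600,600),interpolation=cv2.INTER_CUBIC))
```

```text
6.65 [538.44  57.96  89.33] [-3.05  1.5   6.86] [ 0.32  0.98 -0.07] [ -60.61   -0.02 -179.89]
[]
[{'centre': [256.1, 267.3], 'p': 0.71}]
```

View pics/w3.png

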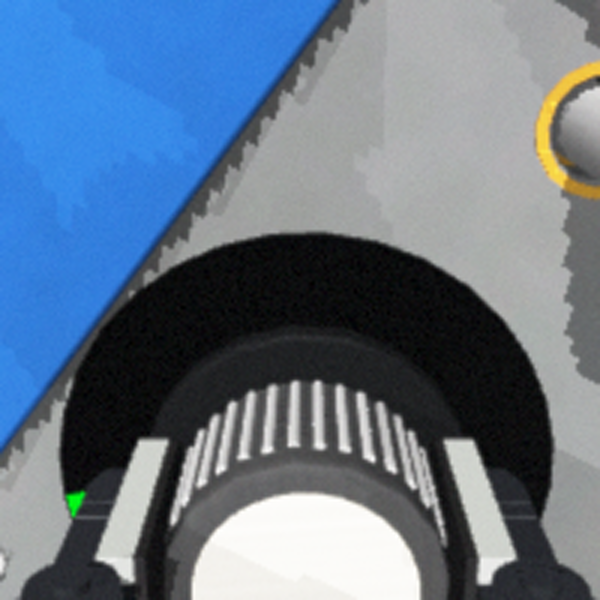

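The red line is hidden behind the gripper, with the green mark at (246,267) in full-frame pixels. The turn measured at the wrist was 38°, so the dial is at about 0.72. I'll dither slightly past that and then go back to green.

Call:
{"op": "servo_tool", "data": {"increments": [[0,0,0,0,0,0,-3],[0,0,0,0,0,0,-3],[0,0,0,0,0,0,3],[0,0,0,0,0,0,13],[0,0,0,0,0,0,23],[0,0,0,0,0,0,33],[0,0,0,0,0,0,43],[0,0,0,0,0,0,53],[0,0,0,0,0,0,63],[0,0,0,0,0,0,73],[0,0,0,0,0,0,81],[0,0,0,0,0,0,81]]}}

```text
clock: 8.3
position: [534.6, 58.6, 89.3]
ee_rot: [-0.328, 0.945, 0.001, -0.002]
contact_force: [-14.3, 8.8, 15.4]
gripper_width: 42.3
grasp_force: 61.3
```

Call:
{"op": "servo_tool", "data": {"increments": [[0,0,0,0,0,0,0],[0,0,0,0,0,0,0],[0,0,0,0,0,0,0]]}}

```text
clock: 8.68
position: [534.6, 58.6, 89.3]
ee_rot: [-0.328, 0.945, 0.001, -0.002]
contact_force: [-14.5, 8.1, 14.6]
gripper_width: 42.0
grasp_force: 61.3
```

Call:
{"op": "servo_tool", "data": {"increments": [[1,0,0,0,0,0,0],[1,0,0,0,0,0,0],[1,0,0,0,0,0,0],[1,0,0,0,0,0,0],[1,0,0,-0.04,0,0,0],[1,0,0,-0.09,0,0,0],[1,0,0,-0.09,0,0,0],[1,0,0,-0.09,0,0,0]]}}

```text
clock: 9.68
position: [537.6, 57.4, 176.9]
ee_rot: [-0.329, 0.944, 0.0, -0.0]
contact_force: [0.6, 0.1, -0.3]
gripper_width: 85.1
grasp_force: 0.0
```

Run:
```python
from fit import *
s=arm.read_state();print(s['clock'],s['position'],s['contact_force'],R.from_quat(s['ee_rot']).as_matrix(),R.from_quat(s['ee_rot']).as_euler('ZYX',degrees=True))
C=cam('wrist')
for t in L:
    for r in arm.spot_point('wrist',t)[:2]: print(t,r,onz(C,r['centre'],L[t][2]))
# red line on knob top
hsv=cv2.cvtColor(np.ascontiguousarray(C[0]),cv2.COLOR_RGB2HSV)
m=((hsv[...,0]<8)|(hsv[...,0]>172))&(hsv[...,1]>120)&(hsv[...,2]>80)
c=proj(C,(537.3,58.3,117));v,u=np.nonzero(m);k=np.hypot(u-c[0],v-c[1])<45
P=np.array([onz(C,(a,b),117) for a,b in zip(u[k],v[k])]);q=P.mean(0);_,_,V=np.linalg.svd(P-q);d=V[0]*np.sign(V[0]@(q-[537.3,58.3,117]))
print(len(P),q,'angle from box y',np.arctan2(-d[0],d[1])+.15)
save('w4.png',cv2.resize(C[0],(640,400)))
```

```text
9.675 [537.64  57.44 176.93] [ 0.59  0.14 -0.28] [[-0.78 -0.62 -0.  ]
 [-0.62  0.78  0.  ]
 [ 0.    0.   -1.  ]] [-141.62   -0.02  179.97]
dial_knob {'centre': [326.8, 213.2], 'p': 0.91} [535.72  60.15 107.  ]
yellow_mark {'centre': [370.1, 205.6], 'p': 0.61} [515.92  91.21  80.  ]
yellow_mark {'centre': [322.9, 240.7], 'p': 0.29} [565.75  80.48  80.  ]
green_mark {'centre': [326.5, 242.2], 'p': 0.75} [564.94  83.83  80.  ]
shackle_crown {'centre': [212.6, 107.1], 'p': 0.86} [519.97 -43.12 123.  ]
shackle_seat {'centre': [230.5, 105.8], 'p': 0.66} [521.04 -43.69  80.  ]
57 [546.71  68.93 117.  ] angle from box y -0.6807670875917549
```

View pics/w4.png

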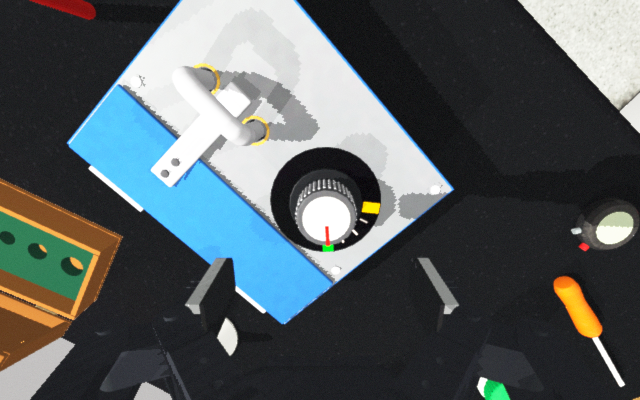

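The red line (327,235) points at the green mark (328,247), and the measured dial angle is about -0.68. Next is the shackle.

Call:
{"op": "servo_tool", "data": {"increments": [[1,0.019,-0.017,0,0,0,-10],[1,0.038,-0.034,0,0,0,-20],[1,0.057,-0.052,0,0,0,-30],[1,0.077,-0.069,0,0,0,-40],[1,0.077,-0.069,0,0,0,-43],[1,0.077,-0.069,0,0,0,-43],[1,0.077,-0.069,0,0,0,-43]]}}

```text
clock: 10.85
position: [520.6, -44.1, 177.1]
ee_rot: [-0.652, 0.758, 0.0, -0.0]
contact_force: [0.6, 0.8, -0.1]
gripper_width: 85.4
grasp_force: 0.0
```

Run:
```python
from fit import *
s=arm.read_state();print(s['clock'],s['position'],R.from_quat(s['ee_rot']).as_euler('ZYX',degrees=True))
C=cam('wrist')
for t in ('shackle_crown','shackle_seat'):
    for r in arm.spot_point('wrist',t)[:2]: print(t,r,onz(C,r['centre'],L[t][2]))
save('w5.png',C[0])
```

```text
10.85 [520.62 -44.12 177.12] [-98.61  -0.01 179.98]
shackle_crown {'centre': [322.4, 218.1], 'p': 0.96} [519.58 -46.57 123.  ]
shackle_crown {'centre': [538.5, 115.3], 'p': 0.92} [376.13 -94.71 123.  ]
shackle_seat {'centre': [319.6, 201.4], 'p': 0.96} [522.12 -44.27  80.  ]
```

View pics/w5.png

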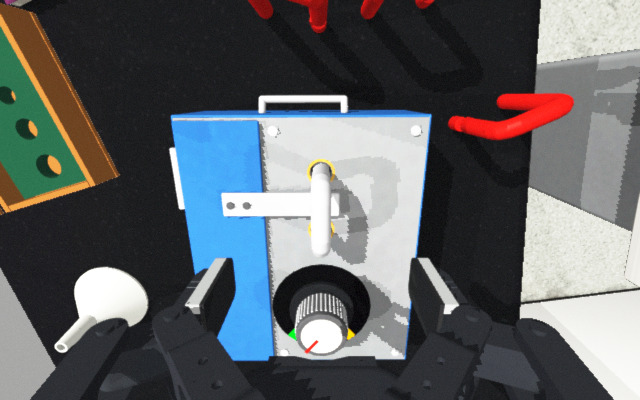

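The crown lies centred between the fingers at (320,215), and the dial's red line is still towards green. Next I descend and pinch.

Call:
{"op": "servo_tool", "data": {"increments": [[1,0.0015,0,0.036,0,0,0],[1,0.0015,0,0.072,0,0,0],[1,0.0015,0,0.072,0,0,0],[0,0.0015,0,0.072,0,0,0],[0,0.0015,0,0.072,0,0,0],[0,0.0015,0,0.072,0,0,0],[0,0.0015,0,0.072,0,0,0],[0,0.0015,0,0.072,0,0,0],[0,0.0015,0,0.072,0,0,0],[0,0.0015,0,0.072,0,0,0]]}}

```text
clock: 12.25
position: [521.0, -45.8, 106.1]
ee_rot: [-0.652, 0.758, -0.001, 0.001]
contact_force: [-0.5, 0.4, 5.8]
gripper_width: 12.5
grasp_force: 58.8
```

Gripped. Lift slowly.

Call:
{"op": "servo_tool", "data": {"increments": [[0,0,0,-0.003,0,0,0],[0,0,0,-0.006,0,0,0],[0,0,0,-0.009,0,0,0],[0,0,0,-0.012,0,0,0],[0,0,0,-0.012,0,0,0]]}}

```text
clock: 12.88
position: [520.5, -45.8, 117.5]
ee_rot: [-0.652, 0.758, -0.0, 0.0]
contact_force: [-0.1, -1.1, -1.6]
gripper_width: 12.5
grasp_force: 58.5
```

Call:
{"op": "servo_tool", "data": {"increments": [[0,0,0,-0.01,0,0,0],[0,0,0,-0.022,0,0,0],[0,0,0,-0.034,0,0,0],[0,0,0,-0.048,0,0,0],[0,0,0,-0.065,0,0,0],[0,0,0,-0.085,0,0,0],[0,0,0,-0.105,0,0,0],[0,0,0,-0.12,0,0,0],[0,0,0,-0.132,0,0,0],[0,0,0,-0.132,0,0,0],[0,0,0,-0.132,0,0,0],[0,0,0,-0.132,0,0,0]]}}

```text
clock: 14.38
position: [520.0, -45.8, 248.5]
ee_rot: [-0.652, 0.758, 0.001, -0.001]
contact_force: [0.4, -0.4, -1.5]
gripper_width: 12.4
grasp_force: 58.6
```

Call:
{"op": "servo_tool", "data": {"increments": [[0,0,0,0,0,0,0],[0,0,0,0,0,0,0],[0,0,0,0,0,0,0],[0,0,0,0,0,0,0]]}}

```text
clock: 14.88
position: [520.4, -45.8, 249.3]
ee_rot: [-0.652, 0.758, 0.0, 0.0]
contact_force: [0.7, 0.3, -1.8]
gripper_width: 12.3
grasp_force: 58.6
```

Run:
```python
from fit import *
A=cam('wrist')[0];B=cam('side')[0][100:300,240:440]
save('w6.png',np.hstack([cv2.resize(A[:,120:520],(400,400)),cv2.resize(B,(400,400))]))
```

```text
(no output)
```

View pics/w6.png

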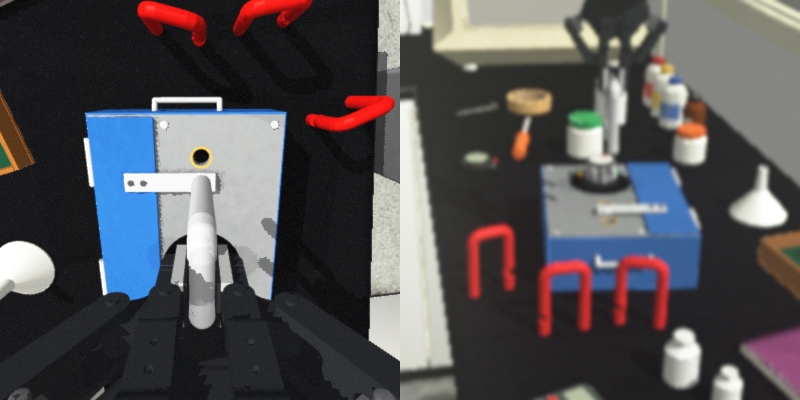

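The steel shackle hangs upright in the gripper above the box (right half, (613,110)), and the sockets are empty (left half, (200,155)). Handing in.

```bash
python3 -c "
from bench import arm;print(arm.job_done())"
```

```text
the job is handed in; nothing more can be done
None
```

I turned the dial to yellow and back to green, drew the steel shackle, and handed the job in at about 15 s with it held upright and still about 10 cm above the box. The judge returned no verdict; the yellow notch was inferred from the wrist turn (about 0.72 rad), and green was seen in the camera (about -0.68 rad).

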